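# Roll the polishing barrel up the loading ramp into the tumbler

## Robot

A 7-joint arm with a two-finger parallel gripper is mounted at the origin on a cart in front of the work surface, level with it; the furniture and walls round the work are solid. World frame = base frame: x ahead of the robot, y to its left, z up, the work surface at z = 0. Lengths are in m, angles in rad, forces in N, time in s.
With the tool pointing down it reaches from about 0.425 to 0.925 m from the base axis. Payload 6.8 kg.
Tool frame: the origin (TCP) lies midway between the tips of the shut fingers; the grasp point (between the pads) lies 19 mm behind it (bot.tcp_to_grasp is the distance from the TCP to the grasp point, in m); z points along the fingers, y is the line along which they close (so a half turn about z gives the same grasp; the last joint's range is limited). The gripper opens to 88 mm and grips with 3 to 60 N. Pads are 20 mm wide; open, the fingers measure 115 mm over their backs; the gripper's body (75 mm by 178 mm) begins 61 mm behind the grasp point.
Start: joints at [-1.4, 0.477, 0.022, 1.555, -0.011, 1.109, -0.083], TCP at [0.186, 0.649, 0.223] pointing down, gripper open.
Joint ranges: [-2.96, 2.96], [-0.34, 2.1], [-1.41, 1.46], [0.24, 2.44], [-1.37, 4.51], [0.17, 1.92], [-2.96, 2.96]. Speed limits (rad/s): [2.39, 2.39, 3.14, 3.14, 3.14, 3.14, 3.14].

## Interface

Orientations are given as [roll, pitch, yaw] about the fixed x, y, z axes, in that order (R = Rz(yaw) Ry(pitch) Rx(roll)).
In Python, from station import bot gives the robot as it stands.
- The arm moves only by the shell command python3 -m jog 'ROWS' [OPENING]. ROWS is JSON, a list of rows, each a list of 6 numbers: the shift along the tool's x, y, z in m, then the turn, a rotation vector about the tool's x, y, z in degrees. A call has 1 to 10 rows; each row is the pose to reach, as a shift and turn from the pose commanded when the call began, along the tool's axes at that moment; what a row does not reach only later rows make up. A row lasts 1/8 s, in which the tool goes at most 62.5 mm and 10.7 degrees, less where a joint would pass 70% of its speed; a pose out of reach is approached as far as the arm can. A call with a gripper value outside its range is refused whole. OPENING is the finger opening in m, from 0 to 0.0878, set as the call begins (- or left out, the last holds). The fingers move at their own pace and stop on an object; the grip force is fixed at half the most. Time passes only in rows, so rows that repeat a pose let the fingers close. It gives the time, the measured TCP pose, the force, the opening and the grip force at its end, in the units of the state.
- bot.observe(): the state, without advancing time (a new reading comes with each control period).
- bot.read_camera(name): name is "scene" or "top"; returns the picture (400x640x3 uint8, red, green, blue); there is no depth.
- bot.calibration(name): a dict with "fx", "fy", "cx", "cy" (pixels), "dist_coeffs" ([k1, k2, p1, p2, k3] as OpenCV has them; the pictures are not rectified), "rvec" (rotation vector, rad) and "tvec" (3), from world to camera coordinates, as OpenCV has them. Camera axes: x right, y down, z forward; pixel columns grow to the right and rows downward; lengths in m; the calibration is good to about 2 mm. A picture is of the moment at which its call begins. calibration takes no time and is no camera call.
- bot.close_job(): hands the job in; it is judged then, once.
The state is a dict: "time_s": time; "joint_positions": joint angles; "qd": joint speeds; "joint_efforts": joint torques, N m; "eef_pos": TCP position; "orientation": TCP orientation; "ft_force": force on the tool from outside, world axes, zero at the start; "torque": the same for the moment, N m; "width": opening from 0.0 (shut) to 1.0 (fully open); "grip_force": force on a finger pad.
Only numpy, scipy, OpenCV 4.12 (cv2) and the standard library are available. Lean on these libraries where they do the work, as an engineer would, in place of code of your own. Each camera call takes 0.05 s, during which the arm holds its last target. There are 200 camera calls.

## Task

Push the polishing barrel up the loading ramp of the tumbler with your fingertips until it drops in between the two black rollers and lies still against the blue stop plate, then move away from it. Push it slowly and steadily: never lift it, ram it hard against the plate, or let it shoot ahead or run away back down the ramp. Leave the glue bottle, the vial and the wooden bowl where they stand.

Things in the scene. Friction and masses are not known exactly. Their poses are not given: they have to be found in the camera images.
- barrel: closed grey cylinder with two orange bands, 72 mm in diameter, 110 mm long, 0.25 to 0.5 kg, loose, rolls freely. Origin at its centre; y is the cylinder's axis, level and across the ramp; x and z turn as it rolls. It starts on the level apron at the foot of the ramp, clear of the lip. Let go anywhere on the ramp, it rolls back down. Friction on the tumbler about 0.4
- tumbler: barrel tumbler, fixed, on feet, 345 x 146 mm, origin on the table top (z = 0) on its centre line; x points level in the up-ramp direction, z up. In its frame, mm: foot lip (6 high) x -150 to -142; level apron at z 28 to x -55; 10 degree ramp up to x 62, z 49; two rollers; stop plate. Kerbs 10 high guide the barrel's ends (inner faces y +-59, 4 to spare each side)
- seat (a point): where the barrel's centre lies when fully in: tumbler frame x 89, y 0, z 84 mm. It then rests on the first roller and against the stop plate and stays there by itself
- roller_top (a point): top of the first of two black rubber rollers (18 mm diameter, across the ramp, axes at tumbler x 74 and 106, z 42 mm), on the centre line, at z 51 mm. The barrel must be pushed over it; once past it, it drops in by about 3 mm. Blue cheeks beside the rollers reach z 60 mm
- stop (a point): point on the blue upright stop plate that the barrel meets, on the centre line: tumbler frame x 125, z 84 mm. The plate's top is at z 112 mm; the grey motor housing behind it reaches z 88 mm and ends at x 195 mm
- ramp_foot (a point): point on the centre line where the ramp begins (tumbler frame x = -55, y = 0, z = 28 mm); its x axis points up along the ramp's surface, its z axis square out of that surface
- glue_bottle: white glue bottle with a red spout, 34 mm in diameter, 86 mm high, standing loose; origin at the centre of its underside. Bystander
- vial: small corked glass vial, 19 mm in diameter, 48 mm high, standing loose; origin at the centre of its underside. Bystander
- wood_bowl: dark wooden bowl, 91 mm in diameter, 40 mm high, standing loose; origin at the centre of its underside. Bystander

How it is judged:
On the way, in this order (a step that is already met when the one before it is completed fails the run):
1. the barrel is on the upper part of the ramp, short of the rollers (x of barrel in the frame of tumbler between 0 and 0.07 m and z of barrel in the frame of ramp_foot below 0.042 m), for 0.05 s.
2. the barrel has dropped in between the rollers against the stop plate (x of barrel in the frame of seat between -0.006 and 0.005 m and z of barrel in the frame of seat below 0.003 m), for 0.3 s.
At the end, for the whole second after the job is handed in: The barrel lies still between the two rollers against the stop plate: its centre within 6 mm of the seat along the ramp, 10 mm across and 3 mm (5 mm below) in height, its axis within 0.12 rad of square; the bottle, vial and bowl are within 15 mm of where they stood (all of step 2 and y of barrel in the frame of seat between -0.01 and 0.01 m and z of barrel in the frame of seat above -0.005 m and angle between the y axis of barrel and the y axis of tumbler, either way round below 0.12 rad and linear speed of barrel below 0.02 m/s and distance of each of glue_bottle, vial, wood_bowl from where it was at the start of the episode below 0.015 m); the robot touches nothing.
It fails at once if the barrel is lifted: its centre more than 65 mm out from the ramp's surface plane (it is 36 to 47 mm while it rolls) (z of barrel in the frame of ramp_foot above 0.065 m).
It fails at once if the barrel is tipped off the level by more than 0.35 rad (angle between barrel's own y axis and vertical below 1.22 rad).
It fails at once if the barrel runs away or is flicked: it moves faster than 0.35 m/s (linear speed of barrel above 0.35 m/s).
It fails at once if the glue bottle, the vial or the wooden bowl is moved by 15 mm or tipped (distance of any of glue_bottle, vial, wood_bowl from where it was at the start of the episode above 0.015 m or angle between any of glue_bottle, vial, wood_bowl's own z axis and vertical above 0.3 rad).
It fails at once if the barrel is rammed: the fingers press on it with more than 28 N (contact force between the fingers and barrel above 28 N).
It also fails if it takes over 45 s, if anything falls off the work surface, if the arm or the gripper's body presses on something with over 40 N, if the wrist force passes 120 N, or if a joint passes its speed limit or range.

## Working session

There is one attempt and no reset: what is moved stays moved. The work goes in short steps, Python scripts to look and compute and a shell command to move; the robot and the scene stay as the last step left them, time stands still between calls to the robot, and variables do not carry over. Pictures are saved under pics/ and viewed, at most 11 in all, crops included, and the job is handed in when it is done.

```bash
mkdir -p pics; ls; python3 - <<'E'
from station import bot
import cv2
for n in ("scene","top"):
    cv2.imwrite(f"pics/{n}0.png",bot.read_camera(n)[:,:,::-1])
    print(n,bot.calibration(n))
s=bot.observe();print(s)
E
```

```text
pics
scene {'fx': 465.6835344715052, 'fy': 465.6835344715052, 'cx': 317.39285541683745, 'cy': 198.5314822444035, 'dist_coeffs': array([-0.07931808,  0.        ,  0.        ,  0.        ,  0.        ]), 'rvec': array([ 1.85715446, -0.98050186,  0.56298748]), 'tvec': array([-0.288138  ,  0.30116121,  0.54586517])}
top {'fx': 429.96812587764674, 'fy': 429.96812587764674, 'cx': 315.04676647723244, 'cy': 197.95955525329225, 'dist_coeffs': array([0.02141969, 0.        , 0.        , 0.        , 0.        ]), 'rvec': array([ 2.15958259, -2.19389393,  0.11767847]), 'tvec': array([-0.00562454,  0.54367714,  1.09570879])}
{'time_s': 0.1, 'joint_positions': array([-1.4001295 ,  0.47771909,  0.02232236,  1.55629458, -0.01147217,
        1.10928705, -0.08307842]), 'qd': array([ 1.65608709e-04, -2.74161797e-04, -2.57012503e-04, -2.46724024e-03,
        4.04325455e-05, -1.09600106e-03, -1.68090439e-03]), 'joint_efforts': array([ 4.15780727e-03, -5.84091389e+01,  1.53994739e+00, -2.73315758e+01,
       -5.42352686e-02,  1.31000773e-02,  2.67131281e-05]), 'eef_pos': array([0.18560294, 0.64844698, 0.22180194]), 'orientation': array([-3.14001792e+00,  1.29429204e-04,  2.86289858e+00]), 'ft_force': array([-0.37147641, -0.85626007,  0.78035694]), 'torque': array([-0.0323195 , -0.00268221,  0.01034066]), 'grip_force': 0.0, 'width': 0.9993033196388974}
```

View pics/top0.png

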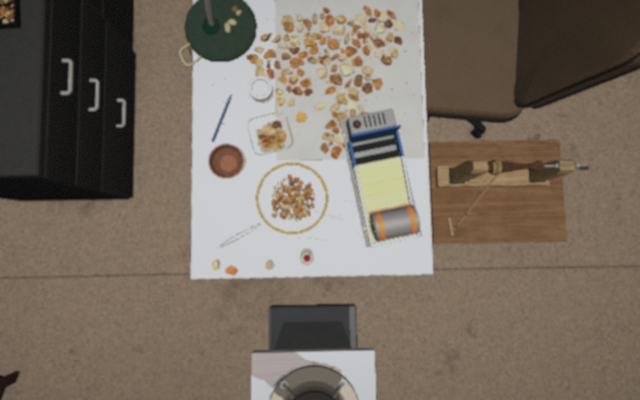

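View pics/scene0.png

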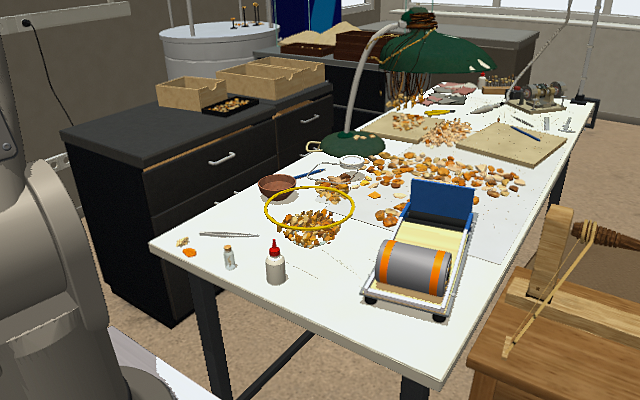

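The top view shows the tumbler with its foot near (395,240) and the plate near (376,131), and the barrel at about (394,222). The bowl is at (227,161), the bottle at (306,257) and the vial at (269,265). I'll enlarge the tumbler in both views.

```bash
cat > h.py <<'E'
import numpy as np,cv2
from station import bot
def cal(n):
    c=bot.calibration(n);K=np.array([[c['fx'],0,c['cx']],[0,c['fy'],c['cy']],[0,0,1.]])
    return K,c['dist_coeffs'],c['rvec'],c['tvec']
def ray(n,uv,z):
    K,d,r,t=cal(n);R=cv2.Rodrigues(r)[0]
    p=cv2.undistortPoints(np.array([[uv]],float),K,d)[0,0]
    D=R.T@np.array([*p,1]);C=-R.T@t
    return C+D*(z-C[2])/D[2]
def proj(n,P):
    K,d,r,t=cal(n);return cv2.projectPoints(np.array(P,float).reshape(-1,3),r,t,K,d)[0][:,0]
def crop(n,x,y,w,h,k,out,pts=None):
    im=bot.read_camera(n)[:,:,::-1].copy()
    im=cv2.resize(im[y:y+h,x:x+w],None,fx=k,fy=k,interpolation=cv2.INTER_CUBIC)
    if pts is not None:
        for u,v in proj(n,pts): cv2.circle(im,(int((u-x+.5)*k),int((v-y+.5)*k)),3,(255,0,255),-1)
    cv2.imwrite(out,im)
E
python3 - <<'E'
from h import *
crop("top",335,100,100,150,4,"pics/t1.png")
crop("scene",350,170,140,150,4,"pics/s1.png")
a=cv2.imread("pics/t1.png");b=cv2.imread("pics/s1.png");cv2.imwrite("pics/c1.png",np.hstack([a,b])[:, :960] if 0 else cv2.resize(np.hstack([a,b]),(800,500)))
print(proj("top",[[0,0,0],[.186,.649,.223],[.6,0,0]]))
for n,uv in dict(bowl=(227,161),bot=(306,257),vial=(269,265)).items(): print(n,ray("top",uv,.05))
E
```

```text
[[312.827993   412.42962908]
 [ -8.39609205 369.14595829]
 [309.31584134 178.05009945]]
bowl [0.64004358 0.21065032 0.05      ]
bot [0.39213656 0.01130605 0.05      ]
vial [0.37381309 0.10449796 0.05      ]
```

View pics/t1.png

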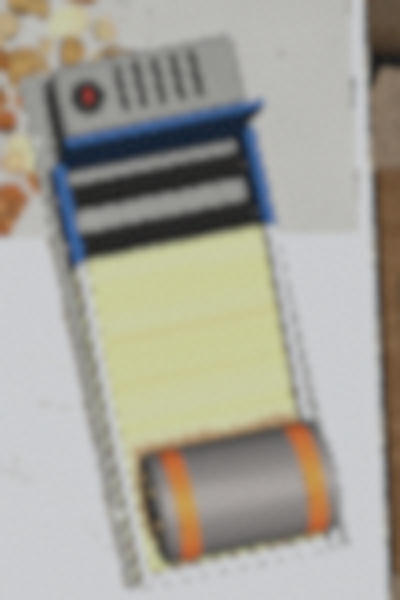

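View pics/s1.png

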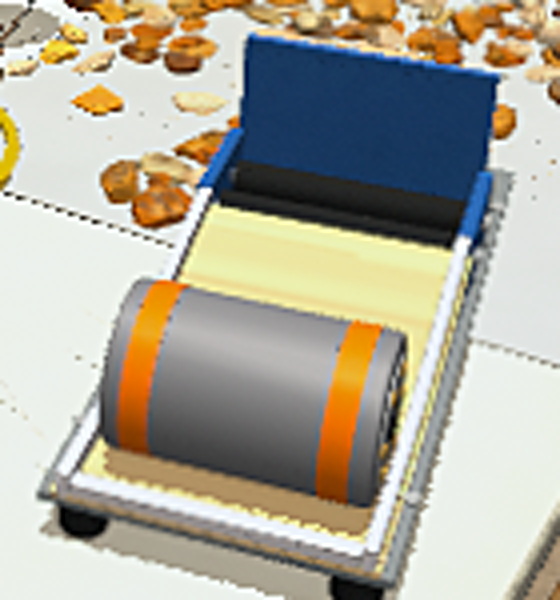

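```bash
cat > fit.py <<'E'
from h import *
from scipy.optimize import least_squares
T=lambda u,v:(335+u/4-.4,100+v/4-.4); S=lambda u,v:(350+u/4-.4,170+v/4-.4)
# pairs symmetrical about centre line: (cam, left px, right px, x, z)
prs=[("top",T(50,70),T(237,35),.195,.088),("top",T(88,258),T(262,225),.062,.049),
("scene",S(60,478),S(372,555),-.150,.034),("scene",S(247,36),S(497,76),.125,.112)]
def w(p,P): 
    c,s=np.cos(p[2]),np.sin(p[2]);return np.array([p[0]+c*P[0]-s*P[1],p[1]+s*P[0]+c*P[1],P[2]])
def res(p):
    o=[]
    for i,(n,a,b,x,z) in enumerate(prs):
        h=p[3+i]
        q=proj(n,[w(p,(x,h,z)),w(p,(x,-h,z))]);o+=[*(q[0]-a),*(q[1]-b)]
    return o
if __name__=="__main__":
    f=least_squares(res,[.55,-.18,.15]+[.06]*4);p=f.x
    print(p,np.round(f.fun,1)); np.save("tum.npy",p[:3])
    # barrel: silhouettes in top: left end / right end, front/back edges
    for cam,q in (("top",T(240,490)),("scene",S(253,392))):
        P=ray(cam,q,.064);d=P-w(p,(0,0,0));c,s=np.cos(p[2]),np.sin(p[2]);print(P,c*d[0]+s*d[1],-s*d[0]+c*d[1])
    pts=[w(p,P) for P in [(.195,0,.088),(.062,.059,.049),(.062,-.059,.049),(-.15,.059,.034),(-.15,-.059,.034),(.125,0,.112),(.074,0,.051),(-.055,0,.028)]]
    crop("top",335,100,100,150,4,"pics/t2.png",pts);crop("scene",350,170,140,150,4,"pics/s2.png",pts)
    cv2.imwrite("pics/c2.png",cv2.resize(np.hstack([cv2.imread("pics/t2.png"),cv2.imread("pics/s2.png")]),(800,500)))
E
python3 fit.py
```

```text
[ 0.57095833 -0.18920795  0.18347478  0.06009759  0.05734717  0.06248061
  0.06106378] [-1.2 -4.4 -1.3 -4.8 -0.3  2.3 -0.4  1.9 -0.4  2.  -0.6  2.7  0.6  0.8
  0.5  1. ]
[ 0.47591912 -0.21252005  0.064     ] -0.09769726727471625 -0.005581196401497665
[ 0.47365612 -0.20912524  0.064     ] -0.09930291143319778 -0.001830482860261013
```

View pics/c2.png

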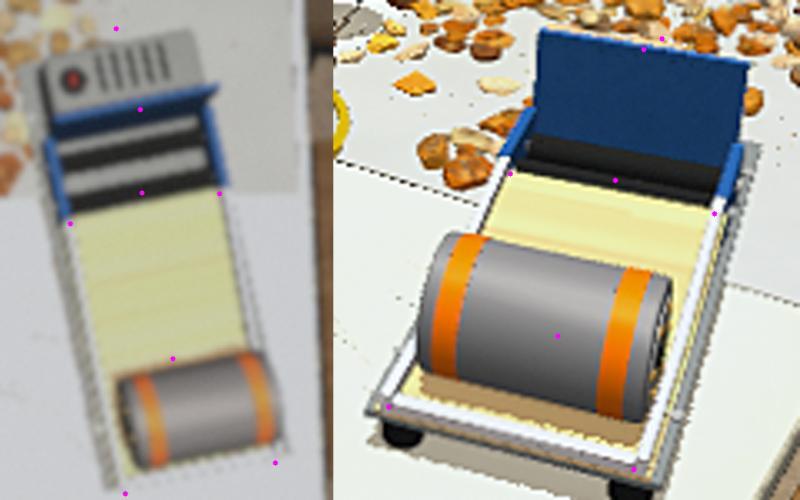

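```bash
sed -i 's/^prs=.*/prs=[("top",T(62,143),T(262,101),.127,.112),("top",T(88,258),T(262,225),.062,.049),/' fit.py; python3 fit.py
```

```text
[ 0.57561982 -0.18745762  0.18696277  0.06281848  0.05736655  0.0627783
  0.06137954] [ 0.3 -0.4  0.4  0.  -1.1  0.6 -1.2  0.1  0.2  0.2  0.1  0.6  0.4 -0.3
  0.4 -0.2]
[ 0.47591912 -0.21252005  0.064     ] -0.10262173921616487 -0.006093764218636152
[ 0.47365612 -0.20912524  0.064     ] -0.10421429117316422 -0.0023374730296654017
```

View pics/c2.png

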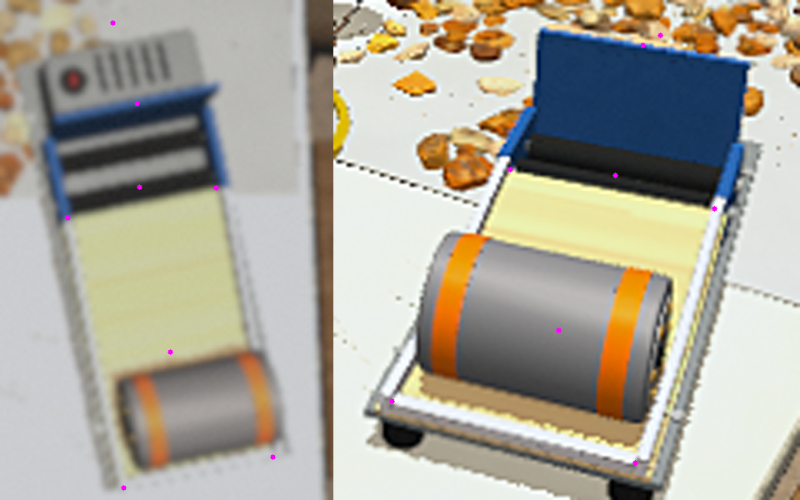

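Fit is good: the residual is about 1 px. The tumbler is at about (0.575, -0.188) with yaw 10.7°, and the barrel is at tumbler x ≈ -0.10. I'll move round the base in an arc at the current height, with the fingers spread to about 60 mm to push squarely at two points.

```bash
python3 -m jog '[[-0.03,-0.02,0,0,0,0],[-0.075,-0.05,0,0,0,0],[-0.12,-0.085,0,0,0,-3],[-0.165,-0.12,0,0,0,-6],[-0.21,-0.15,0,0,0,-9],[-0.255,-0.185,0,0,0,-12],[-0.30,-0.215,0,0,0,-15],[-0.345,-0.25,0,0,0,-18],[-0.39,-0.28,0,0,0,-21],[-0.412,-0.297,0,0,0,-24]]' 0.06; python3 -c "
from h import *
s=bot.observe();print(s['joint_positions'].round(2),s['eef_pos'].round(3),s['orientation'].round(3),s['time_s'])"
```

```text
time_s: 1.65
eef_pos: [0.5021, 0.2469, 0.2229]
orientation: [-3.141, 0.001, -3.004]
ft_force: [-0.0, 0.3, 0.5]
width: 0.686
grip_force: 0.0
[-0.68  0.29  0.14  1.84 -0.04  1.01  1.18] [0.502 0.247 0.223] [-3.141e+00  1.000e-03 -3.004e+00] 1.65
```

```bash
python3 -m jog '[[0,-0.03,0,0,0,0],[0,-0.08,0,0,0,-1],[0,-0.13,0,0,0,-2],[0.02,-0.18,0,0,0,-2.8],[0.04,-0.23,0,0,0,-2.8],[0.06,-0.28,0,0,0,-2.8],[0.09,-0.33,0,0,0,-2.8],[0.12,-0.38,0,0,0,-2.8],[0.15,-0.43,0,0,0,-2.8],[0.165,-0.45,0,0,0,-2.8]]'; python3 -c "
from h import *
s=bot.observe();print(s['joint_positions'].round(2))"
```

```text
time_s: 2.9
eef_pos: [0.3979, -0.2216, 0.223]
orientation: [-3.141, 0.001, -2.957]
ft_force: [0.1, 0.4, -0.6]
width: 0.683
grip_force: 0.0
[-0.04  0.1   0.45  2.08 -0.05  0.97  2.19]
```

```bash
python3 -m jog '[[0,0,0.02,0,0,0],[0,0,0.045,0,0,0],[0,0,0.07,0,0,0],[0,0,0.095,0,0,0],[0,0,0.12,0,0,0],[0,0,0.14,0,0,0],[0,0,0.157,0,0,0],[0,0,0.166,0,0,0],[0,0,0.166,0,0,0]]'; python3 -c "
from h import *
crop('scene',330,130,170,190,3,'pics/a.png');crop('top',335,100,100,190,3,'pics/b.png')
cv2.imwrite('pics/c3.png',np.hstack([cv2.imread('pics/a.png'),cv2.imread('pics/b.png')[:570]]))
s=bot.observe();print(s['joint_positions'].round(2))"
```

```text
time_s: 4.03
eef_pos: [0.3994, -0.2186, 0.0565]
orientation: [3.141, -0.001, -2.953]
ft_force: [-0.4, 1.3, 0.2]
width: 0.683
grip_force: 0.0
[ 0.06  0.39  0.36  2.22 -0.26  0.56  2.38]
```

View pics/c3.png

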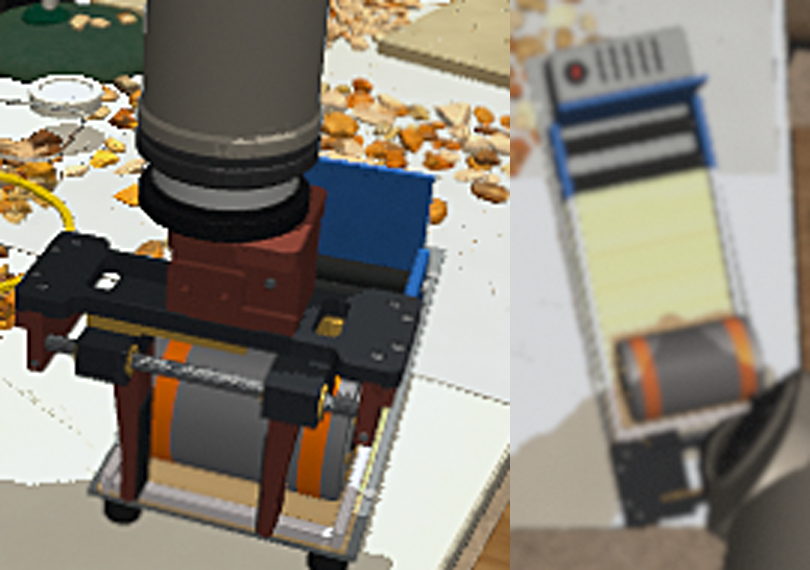

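The fingers stand behind the barrel, centred, with the lip below them. The barrel is near (690,370) in the top crop, clear of the fingers. I'll start the slow push (forward is tool -x).

```bash
python3 -m jog '[[-0.005,0,0,0,0,0],[-0.010,0,0,0,0,0],[-0.015,0,0,0,0,0],[-0.020,0,0,0,0,0],[-0.024,0,0,0,0,0],[-0.028,0,0,0,0,0],[-0.032,0,0,0,0,0],[-0.036,0,0,0,0,0],[-0.040,0,0,0,0,0],[-0.044,0,0,0,0,0]]'
python3 -m jog '[[-0.004,0,0,0,0,0],[-0.008,0,0,0,0,0],[-0.012,0,0,0,0,0],[-0.016,0,0,0,0,0],[-0.020,0,0,0,0,0],[-0.024,0,0,0,0,0],[-0.028,0,0,0,0,0],[-0.032,0,0,0,0,0],[-0.036,0,0,0,0,0],[-0.040,0,-0.001,0,0,0]]'; python3 -c "
from h import *
crop('scene',330,130,170,190,3,'pics/a.png');crop('top',335,100,100,190,3,'pics/b.png')
cv2.imwrite('pics/c4.png',np.hstack([cv2.imread('pics/a.png'),cv2.imread('pics/b.png')[:570]]))
s=bot.observe();print(s['joint_positions'].round(2))
p=np.load('tum.npy');d=s['eef_pos'][:2]-p[:2];c,q=np.cos(p[2]),np.sin(p[2]);print(c*d[0]+q*d[1],-q*d[0]+c*d[1])"
```

```text
time_s: 5.38
eef_pos: [0.443, -0.2103, 0.0566]
orientation: [3.142, 0.0, -2.953]
ft_force: [0.1, -0.1, 0.1]
width: 0.686
grip_force: 0.1
time_s: 6.62
eef_pos: [0.4802, -0.2031, 0.0573]
orientation: [3.14, -0.003, -2.954]
ft_force: [-4.8, -0.2, 2.9]
width: 0.682
grip_force: 2.7
[-0.    0.48  0.35  2.07 -0.27  0.64  2.29]
-0.09546795078169774 0.0023036523668803956
```

View pics/c4.png

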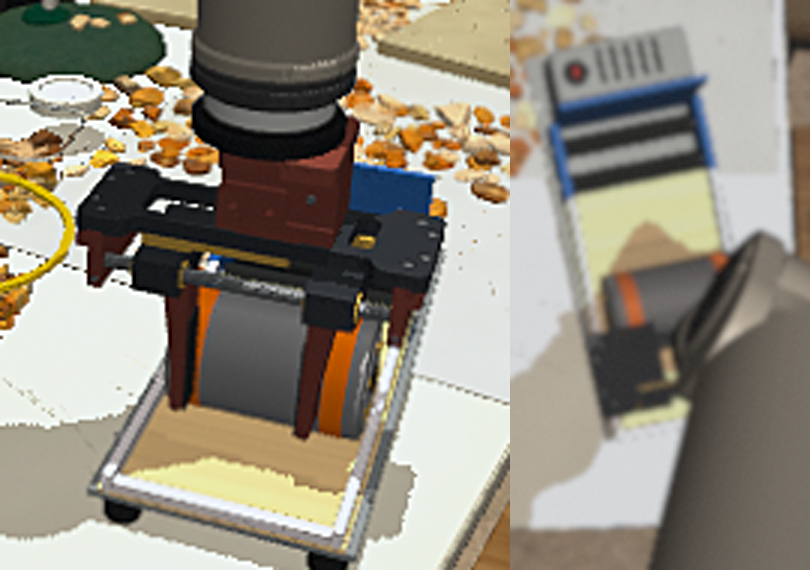

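The barrel is square against both fingers and just onto the ramp, with about 5 N of push. I'll follow the slope.

```bash
python3 -m jog '[[-0.004,0,-0.0005,0,0,0],[-0.008,0,-0.001,0,0,0],[-0.012,0,-0.002,0,0,0],[-0.016,0,-0.0025,0,0,0],[-0.020,0,-0.003,0,0,0],[-0.024,0,-0.004,0,0,0],[-0.028,0,-0.005,0,0,0],[-0.032,0,-0.0055,0,0,0],[-0.036,0,-0.006,0,0,0],[-0.040,0,-0.007,0,0,0]]'
python3 -m jog '[[-0.004,0,-0.0005,0,0,0],[-0.008,0,-0.001,0,0,0],[-0.012,0,-0.002,0,0,0],[-0.016,0,-0.0025,0,0,0],[-0.020,0,-0.003,0,0,0],[-0.024,0,-0.004,0,0,0],[-0.028,0,-0.005,0,0,0],[-0.032,0,-0.0055,0,0,0],[-0.036,0,-0.006,0,0,0],[-0.040,0,-0.007,0,0,0]]'
python3 -c "
from h import *
crop('scene',330,90,170,190,3,'pics/a.png');crop('top',335,100,100,190,3,'pics/b.png')
cv2.imwrite('pics/c5.png',np.hstack([cv2.imread('pics/a.png'),cv2.imread('pics/b.png')[:570]]))
s=bot.observe();print(s['joint_positions'].round(2))
p=np.load('tum.npy');d=s['eef_pos'][:2]-p[:2];c,q=np.cos(p[2]),np.sin(p[2]);print(c*d[0]+q*d[1],-q*d[0]+c*d[1])"
```

```text
time_s: 7.98
eef_pos: [0.5195, -0.1958, 0.0644]
orientation: [3.141, -0.003, -2.954]
ft_force: [-5.6, -0.6, 4.2]
width: 0.677
grip_force: 3.2
time_s: 9.22
eef_pos: [0.5588, -0.1884, 0.0714]
orientation: [3.141, -0.003, -2.954]
ft_force: [-6.1, -0.6, 4.8]
width: 0.681
grip_force: 3.2
[-0.05  0.55  0.36  1.9  -0.27  0.74  2.22]
-0.015430624932538257 0.0022549114590778175
```

View pics/c5.png

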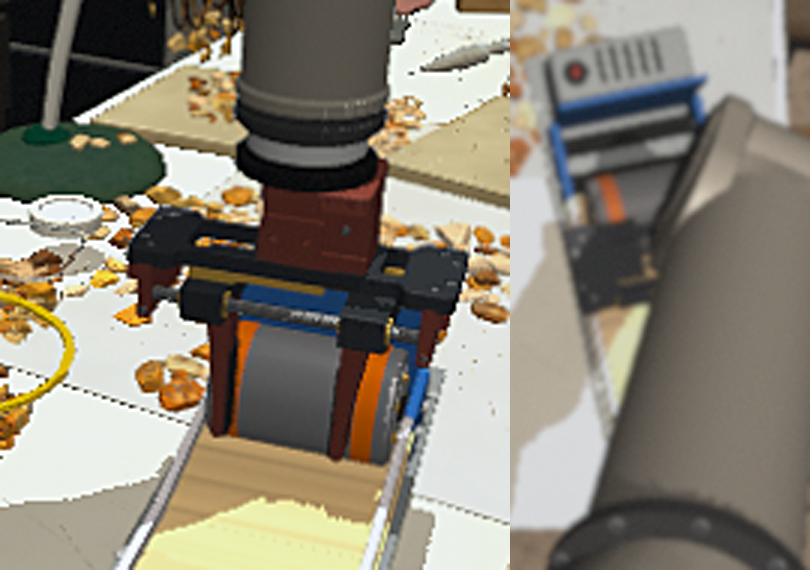

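```bash
python3 -m jog '[[-0.003,0,-0.0005,0,0,0],[-0.006,0,-0.001,0,0,0],[-0.009,0,-0.0015,0,0,0],[-0.012,0,-0.002,0,0,0],[-0.015,0,-0.0025,0,0,0],[-0.018,0,-0.003,0,0,0],[-0.021,0,-0.0035,0,0,0],[-0.024,0,-0.004,0,0,0],[-0.027,0,-0.0045,0,0,0],[-0.030,0,-0.005,0,0,0]]'
python3 -m jog '[[-0.002,0,-0.0003,0,0,0],[-0.004,0,-0.0006,0,0,0],[-0.006,0,-0.001,0,0,0],[-0.008,0,-0.001,0,0,0],[-0.010,0,-0.001,0,0,0],[-0.012,0,-0.001,0,0,0]]'
```

```text
time_s: 10.58
eef_pos: [0.5882, -0.1827, 0.0764]
orientation: [3.141, -0.004, -2.953]
ft_force: [-9.4, -1.9, 6.1]
width: 0.682
grip_force: 4.7
time_s: 11.32
eef_pos: [0.6027, -0.1794, 0.0777]
orientation: [-3.142, 0.001, -2.952]
ft_force: [0.4, -0.4, -0.3]
width: 0.681
grip_force: 0.0
```

The push force has vanished, so the barrel went over the roller. I'll hold still and look.

```bash
python3 -m jog '[[0.002,0,0,0,0,0],[0.004,0,0,0,0,0],[0.008,0,0,0,0,0],[0.012,0,0,0,0,0]]'
python3 -c "
from h import *
p=np.load('tum.npy');from fit import w
crop('scene',330,90,170,190,3,'pics/a.png');crop('top',335,100,100,190,3,'pics/b.png')
cv2.imwrite('pics/c6.png',np.hstack([cv2.imread('pics/a.png'),cv2.imread('pics/b.png')[:570]]))
s=bot.observe();d=s['eef_pos'][:2]-p[:2];c,q=np.cos(p[2]),np.sin(p[2]);print(c*d[0]+q*d[1],-q*d[0]+c*d[1])"
```

```text
time_s: 11.82
eef_pos: [0.5897, -0.1823, 0.0777]
orientation: [3.142, -0.0, -2.953]
ft_force: [0.0, 1.1, -0.1]
width: 0.685
grip_force: 0.0
0.014497238056514043 0.0023453980986635216
```

View pics/c6.png

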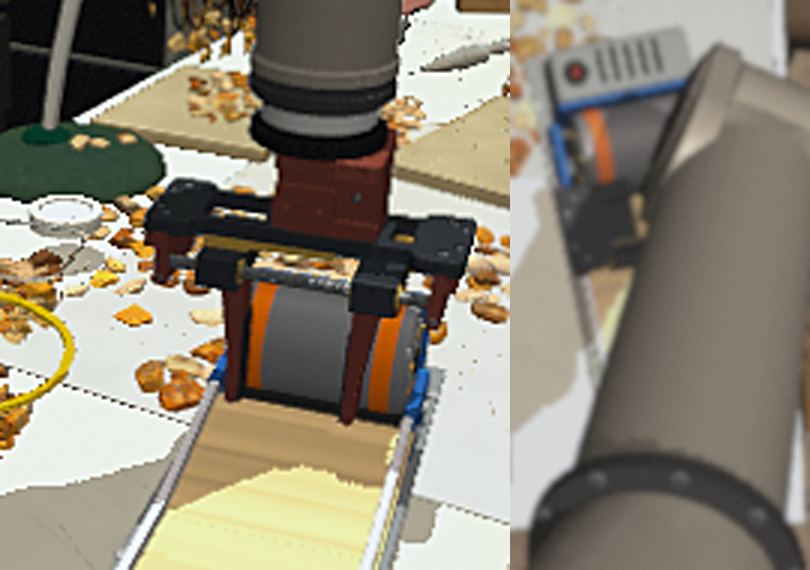

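The barrel lies against the plate with the first roller showing behind it (near (300,405) in the scene crop). I'll back off and rise, then check the seating unobstructed.

```bash
python3 -m jog '[[0.01,0,0,0,0,0],[0.03,0,0,0,0,0],[0.05,0,0,0,0,0],[0.07,0,-0.01,0,0,0],[0.09,0,-0.03,0,0,0],[0.11,0,-0.06,0,0,0],[0.13,0,-0.09,0,0,0],[0.14,0,-0.12,0,0,0],[0.14,0,-0.14,0,0,0],[0.14,0,-0.14,0,0,0]]'
python3 -m jog '[[0,0.03,0,0,0,0],[0,0.07,0,0,0,0],[0,0.11,0,0,0,0],[0,0.15,0,0,0,0],[0,0.18,0,0,0,0],[0,0.18,0,0,0,0]]'
python3 -c "
from h import *
from fit import w
p=np.load('tum.npy')
S=[(.089,.055,.12),(.089,-.055,.12)]
crop('scene',380,150,130,190,3,'pics/a.png');crop('top',335,90,130,190,3,'pics/b.png',[w(p,x) for x in S])
cv2.imwrite('pics/c7.png',np.hstack([cv2.imread('pics/a.png'),cv2.imread('pics/b.png')]))"
```

```text
time_s: 13.18
eef_pos: [0.453, -0.2088, 0.2189]
orientation: [-3.141, 0.003, -2.953]
ft_force: [0.1, 0.0, 0.0]
width: 0.685
grip_force: 0.0
time_s: 13.92
eef_pos: [0.4177, -0.0299, 0.2165]
orientation: [3.141, -0.002, -2.948]
ft_force: [-0.6, -0.3, -0.1]
width: 0.681
grip_force: 0.0
```

View pics/c7.png

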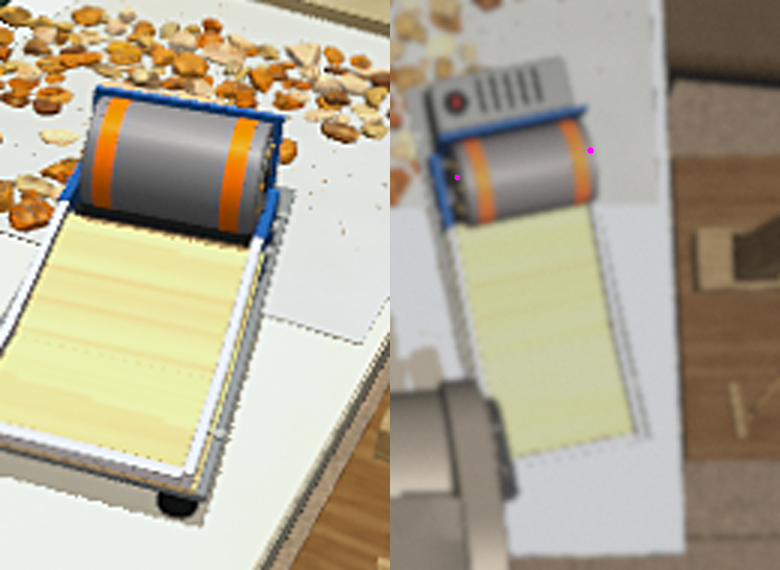

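The barrel lies against the blue plate, square between the cheeks and at the predicted seat marks. The arm is clear, so I'm handing in.

```bash
python3 -c "
from station import bot
print(bot.close_job())"
```

```text
the job is handed in; nothing more can be done
None
```

I pushed the barrel slowly up the ramp and over the first roller; it lies square against the blue stop plate in the last pictures, the arm is clear, and the job is handed in, but no verdict was returned.

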